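Fold down the sprung filling step and stand the sample jar on it

ROBOT

A 7-joint arm with a two-finger parallel gripper is mounted at the origin on the work surface. World frame = base frame: x ahead of the robot, y to its left, z up, the work surface at z = 0. Lengths are in m, angles in rad, forces in N, time in s.
With the tool pointing down it reaches from about 0.425 to 1.025 m from the base axis. Payload 9.4 kg.
Tool frame: the origin (TCP) lies between the finger pads; the fingertips stand 19 mm ahead of it and the grasp point (between the pads) is the TCP; z points along the fingers, y is the line along which they close (so a half turn about z gives the same grasp; the last joint's range is limited). The gripper opens to 93 mm and grips with 3 to 60 N. Pads are 15 mm wide; open, the fingers measure 128 mm over their backs; the gripper's body (75 mm by 188 mm) begins 65 mm behind the grasp point.
Start: joints at [1.032, 0.599, -0.003, 1.599, 0.002, 0.943, -0.08], TCP at [0.323, -0.649, 0.238] pointing down, gripper open.
Joint ranges: [-2.57, 2.57], [-0.35, 1.97], [-1.29, 1.29], [0.11, 2.56], [-1.05, 4.19], [0.11, 1.86], [-2.63, 2.63]. Speed limits (rad/s): [2.22, 2.22, 3.01, 3.01, 3.14, 3.14, 3.14].

INTERFACE

Orientations are given as a unit quaternion [w, x, y, z].
In Python, from rig import env gives the robot as it stands. The module is installed in compiled form; this text tells all that it offers.
- The arm moves only by the tool send_rows, never from a script. Its argument "moves" is a list of rows, each a list of 5 numbers: the finger opening in cm, from 0 to 9.3, then the shift along the tool's x, y, z in cm, then the turn about the tool's z in rad. In form: [[hand, tx, ty, tz, yaw], ...]. A call has 1 to 5 rows; each row is the pose to reach, as a shift and turn from the pose commanded when the call began, along the tool's axes at that moment; what a row does not reach only later rows make up. A row lasts 1/8 s, in which the tool goes at most 62.5 mm and 10.7 degrees, less where a joint would pass 70% of its speed; a pose out of reach is approached as far as the arm can. A call with a gripper value outside its range is refused whole. The fingers move at their own pace and stop on an object; "grip_force" is the grip in N (left out, the last holds). Time passes only in rows, so rows that repeat a pose let the fingers close. It gives the time, the measured TCP pose, the force, the opening and the grip force at its end, in the units of the state.
- env.read_state(): the state, without advancing time (a new reading comes with each control period).
- env.camera(name): name is "scene" or "top"; returns a dict with "img" (480x640x3 uint8, red, green, blue), "range_z" (480x640 float32, m along the optical axis (not along the pixel's ray), 0 where there is no reading), "fx", "fy", "cx", "cy" (pixels), "view" (4x4, takes a point from world to camera coordinates). Camera axes: x right, y up, looking along -z (the intrinsics and any distortion apply to the point x, -y, -z); pixel columns grow to the right and rows downward; lengths in m; the calibration is good to about 2 mm. A picture is of the moment at which its call begins.
- env.job_done(): hands the job in; it is judged then, once.
Trained networks look in a picture, given as the dict that the camera call returned (one of the last four; its "shot" number tells which), for a name from the list of things; names that differ only in an ending like _2 or _b are one class to them, and where a whole thing is asked for, a point or a joint stands for the part that bears it (a point fixed in the world has none). Each returns a list of dicts, best first, with "p" (0 to 1); they miss things now and then, are a little off and sometimes report something else, mostly with a low value. They report only what shows in the picture. A call takes as long as a camera call. They do not tell look-alikes from the thing itself.
- env.look_for(picture, query): "location" ([x, y, z] in m, in the coordinates of the camera as it stood for that picture, good to about 4 mm: the middle of the surface that is visible of it).
- env.masks_of(picture, query): "pixels" (480x640 bool, what is visible of it).
- env.spot_point(picture, query): "location" ([x, y, z] in m, in the coordinates of the camera as it stood for that picture, good to about 4 mm: a listed point, or the origin of a listed thing).
The state is a dict: "clock": time; "qpos": joint angles; "qd": joint speeds; "tau": joint torques, N m; "ee_pos": TCP position; "orientation": TCP orientation; "ft_force": force on the tool from outside, world axes, zero at the start; "moment": the same for the moment, N m; "gripper_width": finger opening in m; "gripper_force": force on a finger pad.
Only numpy, scipy, OpenCV 4.12 (cv2) and the standard library are available. Lean on these libraries where they do the work, as an engineer would, in place of code of your own. Each camera call takes 0.05 s, during which the arm holds its last target. There are 200 camera calls.

TASK

Get the filling stand ready: push the stand's raised board over, away from its leaning stop, until its spring snaps it down flat onto the rest. Then look in the two lidded wooden cases for the small glass sample jar and set it upright in the middle of the lowered board, gently and without dropping it, and let go. Do not knock over or shift the bottle, jar, bowl and mug standing around.

Things in the scene. Friction and masses are not known exactly. Their poses are not given: they have to be found in the camera images.
- stand: Fixed wooden filling stand: base plate 240 x 210 x 20 mm, two side cheeks that carry the folding step's hinge (tops 105 mm above the table) and a front rest. Origin on the table below the hinge; x points the way the board folds down, y along the hinge, z up. The base reaches from 60 mm behind the origin to 180 mm ahead. Yaw up to 0.25 rad either way.
- step_hinge (a point): Middle of the step's hinge line, 85 mm above the table; axes as the stand's.
- step (a joint): Folding board 146 x 140 x 12 mm (4 to 150 mm out from the hinge). 0 = raised: leaning back 0.21 rad past vertical, to the stand's -x, free edge 232 mm above the table. 1.78 rad = lowered: level, along the stand's +x. Its spring returns it to 0 below about 0.5 rad and snaps it to 1.78 above; about 5 N near the free edge, from the -x side, pushes it over.
- step_middle (a point): Centre of the board's bearing face (facing the stand's -x side when raised, and up when lowered), 80 mm out from the hinge; when lowered it is 91 mm above the table. Its x axis points from the hinge to the free edge, its z axis out of the bearing face.
- step_edge (a point): Middle of the board's free edge, 150 mm out from the hinge, at mid-thickness.
- case_a: One of two alike fixed wooden cases, outer 160 (x) x 170 (y) x 90 mm, walls and floor 8 mm. Origin at the centre of its underside on the table, z up; its +x side (away from the robot) carries the lid's hinge. Yaw up to 0.25 rad either way. One case holds the jar, the other a ceramic weight; which is which varies.
- case_b: The other case, alike.
- lid_a (a joint): Lid of case_a, 160 x 170 x 8 mm, 0.2 kg, hinged on the case's +x rim. 0 = shut, 1.9 rad = fully open; it falls shut when released below about 1.5 rad and falls fully open above about 1.6 rad. No latch.
- lid_a_handle (a point): Middle of lid_a's steel bar handle: a round bar 11 mm thick, 80 mm long along the case's y axis, centre line 35 mm above the lid's top face (43 mm above the hinge line) on two thin posts, 148 mm from the hinge line towards the robot (12 mm from the lid's front edge). Axes are the lid's: as the case's when shut.
- lid_a_hinge (a point): Middle of lid_a's hinge line, 90 mm above the table, at the lid's underside; the lid turns about the y axis through it.
- lid_b (a joint): Lid of case_b, like lid_a.
- lid_b_handle (a point): Bar handle of lid_b, like that of lid_a.
- lid_b_hinge (a point): Hinge line of lid_b, like that of lid_a.
- jar: The small sample jar: plain greenish glass cylinder 56 mm across and 60 mm tall, with a cork 42 mm across standing 12 mm out of its top (72 mm in all), about 0.2 kg, loose. Origin at the centre of its underside, z up. It stands upright on the floor of one of the shut cases, within about 10 mm of the middle.
- weight: A white ceramic fermenting weight, a disc 80 mm across and 22 mm thick, lying in the other case; not wanted. Origin at the centre of its underside.
- amber_bottle: Bystander: amber glass bottle 72 mm across, 200 mm tall, standing. Origin at the centre of its underside.
- tall_jar: Bystander: glass jar 84 mm across, 150 mm tall, standing. Origin at the centre of its underside.
- bowl: Bystander: white bowl 120 mm across, 50 mm tall. Origin at the centre of its underside.
- mug: Bystander: blue mug 76 mm across, 85 mm tall. Origin at the centre of its underside.
There are look-alikes about, which are no part of the job. Leave any yellow look-alike of the case_a alone.

How it is judged:
By the outcome, as a careful person would: the job done as asked, in the order asked, and still so for the second after the job is handed in, with the robot touching nothing.
It also fails if it takes over 67 s, if anything falls off the work surface, if the arm or the gripper's body presses on something with over 40 N, if the wrist force passes 120 N, or if a joint passes its speed limit or range.

## Working session

There is one attempt and no reset: what is moved stays moved. The work goes in short steps, Python scripts to look and compute and a tool call to move; the robot and the scene stay as the last step left them, time stands still between calls to the robot, and variables do not carry over. Pictures are saved under pics/ and viewed, at most 10 in all, crops included, and the job is handed in when it is done.

Besides the shell and the picture viewer there is one more tool, called after "Call:" in YAML: its name, and indented under it one key for each argument. send_rows: Moves the arm, as the interface text tells. Its arguments: {"type":"object","properties":{"moves":{"type":"array","items":{"type":"array","items":{"type":"number"}}},"grip_force":{"type":"number"}},"required":["moves"]}

```bash
mkdir -p pics
cat > h.py <<'E'
import numpy as np, cv2
from rig import env
def w(c,l): 
    return (np.linalg.inv(c["view"])@np.r_[l,1])[:3]
def pix(c,p):
    q=c["view"]@np.r_[p,1]; return [round(c["fx"]*q[0]/-q[2]+c["cx"]),round(c["fy"]*-q[1]/-q[2]+c["cy"])]
def save(c,n): cv2.imwrite("pics/"+n,c["img"][:,:,::-1])
def cloud(c):
    v,u=np.mgrid[:480,:640]; z=c["range_z"]
    P=np.stack([(u-c["cx"])/c["fx"]*z,-(v-c["cy"])/c["fy"]*z,-z,np.ones_like(z)],-1)
    return (P@np.linalg.inv(c["view"]).T)[...,:3]
E
python3 - <<'E'
from h import *
s=env.read_state(); print({k:np.round(v,3).tolist() for k,v in s.items()})
for n in ["scene","top"]:
    c=env.camera(n); save(c,n+"0.png"); print(n, [k for k in c], np.round(w(c,[0,0,0]),2))
    for q in ["stand","step_hinge","step_middle","step_edge","case_a","lid_a_handle","lid_a_hinge","amber_bottle","tall_jar","bowl","mug"]:
        for d in env.spot_point(c,q):
            p=w(c,d["location"]); print(q,round(d["p"],2),np.round(p,3),pix(c,p))
E
```

```text
{'clock': 0.0, 'qpos': [1.032, 0.6, -0.003, 1.6, 0.002, 0.943, -0.08], 'qd': [-0.0, -0.0, -0.002, -0.001, -0.001, -0.0, -0.001], 'tau': [0.002, -76.506, 1.498, -25.234, -0.052, 0.017, 0.0], 'ee_pos': [0.323, -0.649, 0.237], 'orientation': [-0.001, 0.973, 0.229, -0.0], 'ft_force': [1.162, -0.092, 0.582], 'moment': [-0.05, -0.015, 0.01], 'gripper_force': 0.0, 'gripper_width': 0.093}
scene ['img', 'range_z', 'fx', 'fy', 'cx', 'cy', 'view', 'shot'] [ 0.95 -0.63  1.22]
stand 0.77 [ 0.496 -0.275 -0.   ] [249, 343]
stand 0.64 [ 0.734  0.13  -0.001] [400, 277]
step_hinge 0.55 [ 0.496 -0.273  0.084] [246, 328]
step_middle 0.74 [ 0.468 -0.272  0.161] [233, 308]
step_middle 0.59 [ 0.745 -0.274 -0.001] [327, 395]
step_edge 0.89 [ 0.46  -0.274  0.233] [226, 292]
case_a 0.92 [ 0.464 -0.003 -0.001] [298, 266]
case_a 0.79 [ 0.263 -0.485  0.   ] [128, 359]
case_a 0.74 [ 0.489  0.316 -0.002] [360, 201]
case_a 0.63 [0.293 0.526 0.002] [343, 140]
case_a 0.21 [0.568 0.304 0.09 ] [383, 195]
lid_a_handle 0.83 [0.231 0.546 0.134] [333, 101]
lid_a_handle 0.75 [0.565 0.305 0.084] [382, 196]
lid_a_handle 0.71 
[... 882 characters left out ...]
 0.305 0.089] [213, 209]
case_a 0.28 [ 0.495 -0.271  0.085] [421, 239]
lid_a_handle 0.86 [ 0.199 -0.461  0.138] [494, 351]
lid_a_handle 0.84 [0.401 0.006 0.129] [321, 271]
lid_a_handle 0.61 [0.231 0.546 0.134] [116, 331]
lid_a_hinge 0.95 [ 0.334 -0.515  0.088] [509, 299]
lid_a_hinge 0.91 [0.372 0.504 0.085] [139, 277]
lid_a_hinge 0.87 [ 0.55  -0.01   0.091] [327, 217]
lid_a_hinge 0.68 [0.421 0.323 0.134] [202, 261]
amber_bottle 0.78 [ 0.734  0.134 -0.003] [279, 155]
amber_bottle 0.74 [ 0.495 -0.273  0.085] [422, 239]
tall_jar 0.92 [ 0.741 -0.149  0.002] [376, 154]
bowl 0.92 [ 0.74   0.316 -0.005] [216, 152]
mug 0.81 [ 0.748 -0.269 -0.002] [417, 153]
mug 0.43 [ 0.74   0.32  -0.003] [215, 151]
```

View pics/scene0.png

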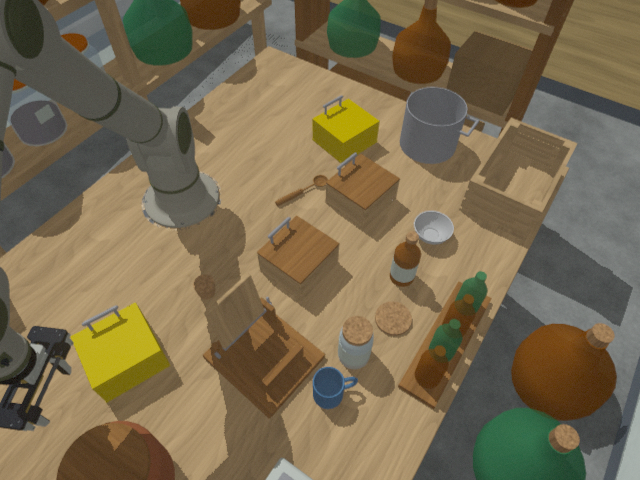

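View pics/top0.png

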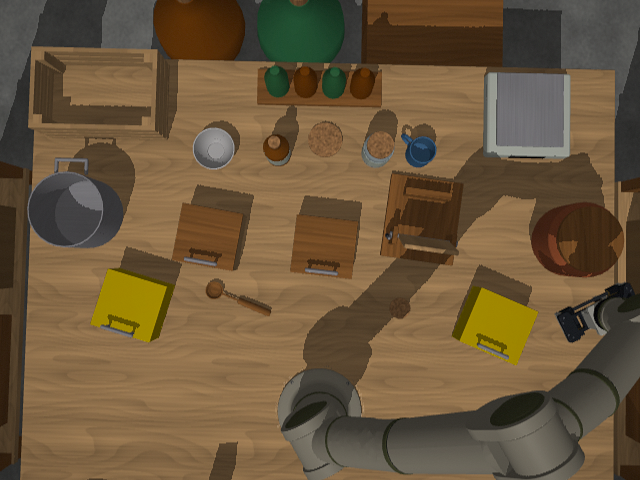

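The top view shows four lidded cases: wooden at (322,245) and (212,235), and yellow look-alikes at (132,303) and (495,325). The two wooden ones fit the description. The stand is at (422,220) with its board raised towards the robot. I'll get yaws from the depth image and confirm with a crop.

Run:
```python
from h import *
c=env.camera("top"); P=cloud(c)
cv2.imwrite("pics/crop1.png",cv2.resize(c["img"][160:290,160:480,::-1],None,fx=2.4,fy=2.4,interpolation=cv2.INTER_CUBIC))
def rect(ctr,r,z0,z1,n):
    m=(np.hypot(P[...,0]-ctr[0],P[...,1]-ctr[1])<r)&(P[...,2]>z0)&(P[...,2]<z1)
    q=P[m]; (cc,sz,a)=cv2.minAreaRect((q[:,:2]*1000).astype(np.float32)); print(n,m.sum(),np.round(cc),np.round(sz),a,"medz",np.median(q[:,2]).round(4))
    return q
for n,ct in [("mid",(.466,0)),("left",(.488,.318))]:
    rect(ct,.14,.085,.108,n+" lid"); rect(ct,.14,.120,.150,n+" handle")
rect((.53,-.274),.18,.008,.03,"base"); q=rect((.49,-.274),.13,.12,.26,"board")
t=q[q[:,2]>.21]; print("edge",np.round(t.mean(0),3), "slope y->x",np.polyfit(t[:,1],t[:,0],1))
rect((.56,-.274),.1,.03,.075,"rest")
for s in ["scene","top"]:
    c=env.camera(s)
    for q in ["step","step_edge","stand"]:
        for d in env.look_for(c,q)[:1]: print(s,q,d["p"],np.round(w(c,d["location"]),3))
```

```text
mid lid 3450 [470.  -2.] [170. 160.] 84.50574493408203 medz 0.0975
mid handle 134 [402.   4.] [87. 11.] 84.5389175415039 medz 0.137
left lid 3462 [489. 318.] [173. 160.] 80.81927490234375 medz 0.0976
left handle 136 [422. 328.] [88. 11.] 80.74283599853516 medz 0.1371
base 4758 [ 530. -277.] [340. 351.] 53.43221664428711 medz 0.019
board 635 [ 477. -274.] [141.  35.] 83.10047149658203 medz 0.2134
edge [ 0.467 -0.272  0.228] slope y->x [0.11996315 0.49988936]
rest 377 [ 574. -272.] [175. 152.] 89.09758758544922 medz 0.0692
scene step 0.64 [ 0.486 -0.278  0.17 ]
scene step_edge 0.58 [ 0.48  -0.282  0.167]
scene stand 0.59 [ 0.48  -0.027  0.098]
top step 0.77 [ 0.477 -0.272  0.196]
top step_edge 0.62 [ 0.483 -0.268  0.194]
top stand 0.95 [ 0.552 -0.275  0.02 ]
```

View pics/crop1.png

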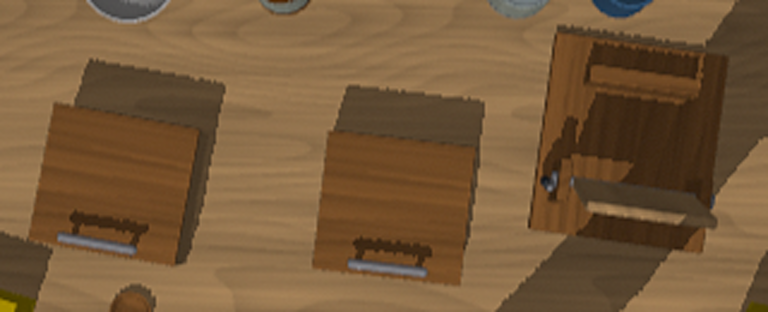

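The crop confirms two plain wooden cases, at crop (115,185) and (395,205), and neither is yellow. The stand yaw is about -0.12 and the hinge is at about (0.495,-0.274). I'll go behind the board.

Add to h.py:
```python
def go(*targets):
    """targets (x,y,z,yaw of tool x in world): print cm shifts in present tool axes"""
    s=env.read_state(); w_,x,y,z=s["orientation"]; a=2*np.arctan2(y,x); p=s["ee_pos"]
    print("t",round(s["clock"],2),"p",np.round(p,4),"yaw",round((a+np.pi)%(2*np.pi)-np.pi,3),"w",round(s["gripper_width"],4),"F",np.round(s["ft_force"],1))
    for t in targets:
        d=np.array(t[:3])-p; r=(a-t[3]+np.pi)%(2*np.pi)-np.pi
        print(np.round([100*(d[0]*np.cos(a)+d[1]*np.sin(a)),100*(d[0]*np.sin(a)-d[1]*np.cos(a)),-100*d[2],r],2).tolist())
```

```text
(no output)
```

Call:
send_rows:
  moves:
    - [0, 5, -6.1, 0.5, 0.15]
    - [0, 10, -12.2, 0.9, 0.3]
    - [0, 15, -18.3, 0.9, 0.45]
    - [0, 20, -24.4, 0.9, 0.58]
    - [0, 25, -30.5, 0.9, 0.58]

```text
clock: 2.28
ee_pos: [0.3931, -0.3427, 0.229]
orientation: [0.0, 0.998, -0.06, 0.0]
ft_force: [1.9, -0.5, 0.0]
gripper_width: 0.0476
gripper_force: 0.0
```

```bash
python3 -c "
from h import *
go((.411,-.264,.228,-.12),(.58,-.284,.228,-.12))"
```

```text
t 2.27 p [ 0.3931 -0.3427  0.229 ] yaw -0.12 w 0.0476 F [ 1.9 -0.5  0. ]
[0.83, -8.03, 0.1, 0.0]
[17.85, -8.06, 0.1, 0.0]
```

Call:
send_rows:
  moves:
    - [0, 0, 0, 0, 0]
    - [0, 0, 0, 0, 0]

```text
clock: 2.52
ee_pos: [0.3929, -0.3453, 0.2292]
orientation: [0.0, 0.998, -0.059, 0.0]
ft_force: [-0.1, -0.1, -0.5]
gripper_width: 0.0276
gripper_force: 0.0
```

```bash
python3 -c "
from h import *
go((.411,-.264,.228,-.12),(.58,-.284,.228,-.12))"
```

```text
t 2.52 p [ 0.3929 -0.3453  0.2292] yaw -0.118 w 0.0276 F [-0.1 -0.1 -0.5]
[0.85, -8.28, 0.12, 0.0]
[17.86, -8.28, 0.12, 0.0]
```

Call:
send_rows:
  moves:
    - [0, 0.6, -5.5, 0.1, 0]
    - [0, 0.9, -8.3, 0.1, 0]
    - [0, 3.5, -8.3, 0.1, 0]
    - [0, 6, -8.3, 0.1, 0]
    - [0, 8.5, -8.3, 0.1, 0]

```text
clock: 3.15
ee_pos: [0.4861, -0.2745, 0.2277]
orientation: [0.0, 0.998, -0.061, -0.001]
ft_force: [-4.1, 1.0, 2.8]
gripper_width: 0.0003
gripper_force: 2.1
```

Call:
send_rows:
  moves:
    - [0, 2.5, 0, 0, 0]
    - [0, 5, 0, 0, 0]
    - [0, 7, 0, 0, 0]
    - [0, 7, 0, 0, 0]

```text
clock: 3.65
ee_pos: [0.5569, -0.2825, 0.2273]
orientation: [0.0, 0.998, -0.06, 0.0]
ft_force: [-0.9, -0.1, -0.7]
gripper_width: 0.0002
gripper_force: 0.0
```

Run:
```python
from h import *
for s in ["scene","top"]:
    c=env.camera(s); save(c,s+"1.png")
    for q in ["step_middle","step_edge","step_hinge"]:
        for d in env.spot_point(c,q)[:1]: print(s,q,round(d["p"],2),np.round(w(c,d["location"]),3))
P=cloud(c); m=(np.hypot(P[...,0]-.57,P[...,1]+.28)<.13)&(P[...,2]>.083)&(P[...,2]<.098)
q=P[m];print(m.sum(),np.median(q,0),cv2.minAreaRect((q[:,:2]*1000).astype(np.float32)))
go((.422,.33,.25,-.155))
```

```text
scene step_middle 0.98 [ 0.561 -0.286  0.127]
scene step_edge 0.64 [ 0.625 -0.292  0.151]
scene step_hinge 0.85 [ 0.496 -0.275  0.085]
top step_middle 0.78 [ 0.576 -0.285  0.088]
top step_edge 0.86 [ 0.643 -0.296  0.081]
top step_hinge 0.87 [ 0.495 -0.273  0.086]
1026 [ 0.53498167 -0.25795674  0.09031747] ((562.7887573242188, -245.5628204345703), (123.50596618652344, 179.40040588378906), 80.3969955444336)
t 4.05 p [ 0.5559 -0.2806  0.228 ] yaw -0.119 w 0.0007 F [-0.3 -0.1 -0.3]
[-20.52, -59.05, -2.2, 0.04]
```

The board is down, with its middle at (0.575,-0.285,0.09). Next is the left case's handle, which is comfortably in reach.

Call:
send_rows:
  moves:
    - [5, -3, -5, -2, -0.18]
    - [5, -5.5, -11, -3, -0.36]
    - [5, -8, -17, -3, -0.54]
    - [5, -10.5, -23, -3, -0.72]
    - [5, -13, -29, -3, -0.9]

```text
clock: 4.68
ee_pos: [0.4636, 0.0142, 0.2583]
orientation: [0.0, 0.923, 0.384, 0.001]
ft_force: [0.7, 1.0, -0.4]
gripper_width: 0.0456
gripper_force: 0.0
```

```bash
python3 -c "
from h import *
go((.422,.328,.25,1.416),(.422,.328,.133,1.416))"
```

```text
t 4.67 p [0.4636 0.0142 0.2583] yaw 0.788 w 0.0456 F [ 0.7  1.  -0.4]
[19.3, -25.08, 0.83, -0.63]
[19.3, -25.08, 12.53, -0.63]
```

Call:
send_rows:
  moves:
    - [5, 3.7, -4.8, 0, -0.16]
    - [5, 7.4, -9.6, 0, -0.32]
    - [5, 11.1, -14.4, 0.5, -0.48]
    - [5, 15.2, -19.8, 0.8, -0.63]
    - [5, 19.3, -25.1, 0.8, -0.63]

```text
clock: 5.3
ee_pos: [0.4253, 0.3183, 0.2499]
orientation: [0.0, 0.761, 0.649, 0.0]
ft_force: [1.2, -0.5, 1.8]
gripper_width: 0.0498
gripper_force: 0.0
```

Call:
send_rows:
  moves:
    - [5, 0, 0, 0, 0]
    - [5, 0, 0, 0, 0]

```text
clock: 5.55
ee_pos: [0.4255, 0.3162, 0.2497]
orientation: [0.0, 0.761, 0.649, -0.0]
ft_force: [0.1, -1.0, -0.5]
gripper_width: 0.0504
gripper_force: 0.0
```

```bash
python3 -c "
from h import *
go((.422,.328,.133,1.416))"
```

```text
t 5.55 p [0.4255 0.3162 0.2497] yaw 1.412 w 0.0504 F [ 0.1 -1.  -0.5]
[1.11, -0.53, 11.67, -0.0]
```

Call:
send_rows:
  moves:
    - [5, 1.1, -0.5, 4, 0]
    - [5, 1.1, -0.5, 8, 0]
    - [5, 1.1, -0.5, 11.7, 0]
    - [3, 1.1, -0.5, 11.7, 0]
    - [0.5, 1.1, -0.5, 11.7, 0]
  grip_force: 12

```text
clock: 6.18
ee_pos: [0.4233, 0.3278, 0.134]
orientation: [0.0, 0.761, 0.648, 0.0]
ft_force: [-0.3, 0.0, -0.1]
gripper_width: 0.0344
gripper_force: 0.0
```

Call:
send_rows:
  moves:
    - [0.5, 0, 0, 0, 0]
    - [0.5, 0, 0, 0, 0]
    - [0.5, 0, 0, 0, 0]

```text
clock: 6.55
ee_pos: [0.4208, 0.329, 0.1339]
orientation: [-0.001, 0.761, 0.649, -0.0]
ft_force: [-8.7, 0.9, 9.6]
gripper_width: 0.0107
gripper_force: 12.0
```

```bash
cat > lid.py <<'E'
from h import *
import sys
# handle arc relative to the present grip: (tool y ~ case x, tool z down), cm
th0=float(sys.argv[1]); f=lambda t:np.array([-14.8*np.cos(t)+4.3*np.sin(t),14.8*np.sin(t)+4.3*np.cos(t)])
go()
for t in np.array(sys.argv[2:],float): d=f(t)-f(th0); print(t,"ty",round(d[0],1),"tz",round(-d[1],1))
E
python3 lid.py 0 .25 .5 .75 1 1.2; python3 lid.py 1.2 1.35 1.5 1.65 1.8 1.85
```

```text
t 6.55 p [0.4208 0.329  0.1339] yaw 1.413 w 0.0107 F [-8.7  0.9  9.6]
0.25 ty 1.5 tz -3.5
0.5 ty 3.9 tz -6.6
0.75 ty 6.9 tz -8.9
1.0 ty 10.4 tz -10.5
1.2 ty 13.4 tz -11.1
t 6.55 p [0.4208 0.329  0.1339] yaw 1.413 w 0.0107 F [-8.7  0.9  9.6]
1.35 ty 2.3 tz -0.0
1.5 ty 4.6 tz 0.3
1.65 ty 6.8 tz 0.9
1.8 ty 8.9 tz 1.9
1.85 ty 9.6 tz 2.3
```

Gripped (10.7 mm, which matches the bar). I'll swing the lid along its arc.

Call:
send_rows:
  moves:
    - [0.5, 0, 1.5, -3.5, 0]
    - [0.5, 0, 3.9, -6.6, 0]
    - [0.5, 0, 6.9, -8.9, 0]
    - [0.5, 0, 10.4, -10.5, 0]
    - [0.5, 0, 13.4, -11.1, 0]

```text
clock: 7.18
ee_pos: [0.5559, 0.3075, 0.2461]
orientation: [-0.0, 0.761, 0.649, 0.001]
ft_force: [0.6, 3.9, -5.9]
gripper_width: 0.0105
gripper_force: 12.0
```

```bash
python3 lid.py 1.2
```

```text
t 7.17 p [0.5559 0.3075 0.2461] yaw 1.412 w 0.0105 F [ 0.6  3.9 -5.9]
```

Call:
send_rows:
  moves:
    - [0.5, 0, 2.3, 0, 0]
    - [0.5, 0, 4.6, 0.3, 0]
    - [0.5, 0, 6.8, 0.9, 0]
    - [0.5, 0, 8.6, 1.7, 0]
    - [0.5, 0, 9.2, 2.1, 0]

```text
clock: 7.8
ee_pos: [0.6474, 0.2924, 0.2225]
orientation: [0.0, 0.761, 0.648, 0.001]
ft_force: [2.8, -0.3, 4.9]
gripper_width: 0.0107
gripper_force: 12.0
```

Call:
send_rows:
  moves:
    - [2.3, 0, 0, 0, 0]
    - [2.3, 0, 0, 0, 0]
    - [2.3, 0, 0, -4, 0]
    - [2.3, 0, 0, -8, 0]
    - [2.3, 0, 0, -10, 0]

```text
clock: 8.43
ee_pos: [0.6452, 0.2933, 0.3256]
orientation: [0.0, 0.761, 0.649, 0.001]
ft_force: [-0.0, -0.2, -0.0]
gripper_width: 0.023
gripper_force: 0.0
```

Run:
```python
from h import *
for s in ["top","scene"]:
    c=env.camera(s); save(c,s+"2.png"); P=cloud(c)
    m=(np.hypot(P[...,0]-.488,P[...,1]-.318)<.06)&(P[...,2]<.2)
    print(s,np.percentile(P[m][:,2],[5,50,90,99]).round(3))
    for q in ["jar","weight","lid_a_handle"]:
        for d in env.spot_point(c,q)[:3]: print(s,q,round(d["p"],2),np.round(w(c,d["location"]),3))
go()
cv2.imwrite("pics/crop2.png",np.hstack([cv2.resize(x[:,:,::-1],(380,380)) for x in (c["img"][120:250,300:430],cv2.imread("pics/top2.png")[160:290,150:280,::-1])]))
```

```text
top [0.001 0.021 0.033 0.039]
top weight 0.68 [0.484 0.326 0.006]
top lid_a_handle 0.85 [0.231 0.546 0.133]
top lid_a_handle 0.71 [0.397 0.002 0.13 ]
top lid_a_handle 0.69 [ 0.196 -0.462  0.134]
scene [0.005 0.027 0.031 0.035]
scene jar 0.39 [ 0.486  0.317 -0.001]
scene jar 0.39 [ 0.547 -0.01   0.091]
scene weight 0.57 [0.479 0.317 0.01 ]
scene lid_a_handle 0.87 [0.232 0.547 0.136]
scene lid_a_handle 0.6 [0.399 0.005 0.131]
t 8.82 p [0.6451 0.2925 0.3215] yaw 1.412 w 0.0229 F [ 0.2 -0.6 -0.1]
```

View pics/crop2.png

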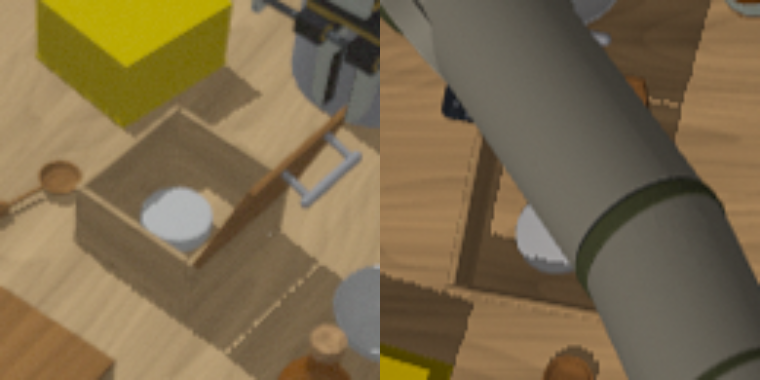

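The left panel shows the white ceramic weight at crop (178,215), so the jar must be in the middle case. I'll go to its handle at about (0.401,0.004), which is near the inner reach limit.

```bash
python3 -c "
from h import *
go((.44,.002,.27,1.475))"
```

```text
t 8.82 p [0.6451 0.2925 0.3215] yaw 1.412 w 0.0229 F [ 0.2 -0.6 -0.1]
[-31.92, -15.66, 5.15, -0.06]
```

Call:
send_rows:
  moves:
    - [5, -5.5, -2.5, 0, 0]
    - [5, -11, -5, 0, 0]
    - [5, -16.5, -7.7, 0, -0.06]
    - [5, -22, -10.5, 1.5, -0.06]
    - [5, -27.5, -13.2, 3, -0.06]

```text
clock: 9.45
ee_pos: [0.4712, 0.0417, 0.2925]
orientation: [-0.0, 0.741, 0.671, -0.0]
ft_force: [0.1, -1.0, 0.5]
gripper_width: 0.0501
gripper_force: 0.0
```

```bash
python3 -c "
from h import *
go((.402,.004,.22,1.475))"
```

```text
t 9.45 p [0.4712 0.0417 0.2925] yaw 1.472 w 0.0501 F [ 0.1 -1.   0.5]
[-4.43, -6.51, 7.25, -0.0]
```

Call:
send_rows:
  moves:
    - [5, -2.2, -3.3, 3.5, 0]
    - [5, -4.4, -6.5, 7.2, 0]
    - [5, -4.4, -6.5, 7.2, 0]

```text
clock: 9.82
ee_pos: [0.3994, 0.0042, 0.2191]
orientation: [-0.002, 0.742, 0.671, -0.003]
ft_force: [1.1, -0.8, 1.1]
gripper_width: 0.0499
gripper_force: 0.0
```

Run:
```python
from h import *
go((.402,.004,.133,1.475)); print(env.read_state()["qpos"])
```

```text
t 9.82 p [0.3994 0.0042 0.2191] yaw 1.47 w 0.0499 F [ 1.1 -0.8  1.1]
[0.01, 0.26, 8.61, -0.0]
[ 0.14283243  0.26409164 -0.36335174  2.30544363  0.16450083  0.60197606
 -0.44607944]
```

Call:
send_rows:
  moves:
    - [5, 0, 0.2, 3, 0]
    - [5, 0, 0.2, 6, 0]
    - [5, 0, 0.2, 8.6, 0]
    - [5, 0, 0.2, 8.6, 0]

```text
clock: 10.32
ee_pos: [0.4058, 0.0063, 0.1342]
orientation: [-0.001, 0.741, 0.672, -0.001]
ft_force: [-0.7, -0.0, -0.2]
gripper_width: 0.05
gripper_force: 0.0
```

Run:
```python
from h import *
go((.402,.004,.133,1.475)); print(env.read_state()["qpos"])
```

```text
t 10.32 p [0.4058 0.0063 0.1342] yaw 1.473 w 0.05 F [-0.7 -0.  -0.2]
[-0.27, -0.35, 0.12, -0.0]
[ 0.03956758  0.42739095 -0.26170356  2.39001177  0.31179804  0.35554295
 -0.59114352]
```

Call:
send_rows:
  moves:
    - [5, -0.2, -0.3, 0, 0]
    - [3, -0.2, -0.3, 0, 0]
    - [0.5, -0.2, -0.3, 0, 0]
    - [0.5, -0.2, -0.3, 0, 0]
    - [0.5, -0.2, -0.3, 0, 0]
  grip_force: 12

```text
clock: 10.95
ee_pos: [0.4025, 0.004, 0.1354]
orientation: [0.0, 0.741, 0.671, 0.0]
ft_force: [-6.4, 1.6, 2.9]
gripper_width: 0.0145
gripper_force: 4.6
```

Call:
send_rows:
  moves:
    - [0.5, 0, 0, 0, 0]

```text
clock: 11.08
ee_pos: [0.4005, 0.004, 0.1351]
orientation: [-0.001, 0.741, 0.671, -0.001]
ft_force: [-5.4, 2.2, 6.3]
gripper_width: 0.0103
gripper_force: 12.0
```

```bash
python3 lid.py 0 .25
```

```text
t 11.07 p [0.4005 0.004  0.1351] yaw 1.472 w 0.0103 F [-5.4  2.2  6.3]
0.25 ty 1.5 tz -3.5
```

Call:
send_rows:
  moves:
    - [0.5, 0, 1.5, -3.5, 0]
    - [0.5, 0, 3.9, -6.6, 0]
    - [0.5, 0, 6.9, -8.9, 0]
    - [0.5, 0, 10.4, -10.5, 0]
    - [0.5, 0, 13.4, -11.1, 0]

```text
clock: 11.7
ee_pos: [0.5367, -0.0095, 0.2473]
orientation: [0.0, 0.741, 0.671, 0.0]
ft_force: [0.3, 1.3, -7.5]
gripper_width: 0.0106
gripper_force: 12.0
```

```bash
python3 lid.py 1.2
```

```text
t 11.7 p [ 0.5367 -0.0095  0.2473] yaw 1.471 w 0.0106 F [ 0.3  1.3 -7.5]
```

Call:
send_rows:
  moves:
    - [0.5, 0, 2.3, 0, 0]
    - [0.5, 0, 4.6, 0.3, 0]
    - [0.5, 0, 6.8, 0.9, 0]
    - [0.5, 0, 8.6, 1.7, 0]
    - [0.5, 0, 9.2, 2.1, 0]

```text
clock: 12.32
ee_pos: [0.6285, -0.0185, 0.2247]
orientation: [0.0, 0.741, 0.671, 0.0]
ft_force: [0.6, -1.3, 3.9]
gripper_width: 0.0102
gripper_force: 12.0
```

Call:
send_rows:
  moves:
    - [2.3, 0, 0, 0, 0]
    - [2.3, 0, 0, 0, 0]
    - [2.3, 0, 0, -4, 0]
    - [2.3, 0, 0, -8, 0]
    - [2.3, 0, 0, -10, 0]

```text
clock: 12.95
ee_pos: [0.6272, -0.018, 0.3279]
orientation: [0.001, 0.741, 0.671, 0.001]
ft_force: [0.1, 0.2, -0.0]
gripper_width: 0.0227
gripper_force: 0.0
```

Call:
send_rows:
  moves:
    - [7.5, 5, 3, 0, 0.18]
    - [7.5, 11, 3, 0, 0.36]
    - [7.5, 17, 3, 0, 0.54]
    - [7.5, 20, 3, 0, 0.72]
    - [7.5, 20, 3, 0, 0.9]

```text
clock: 13.58
ee_pos: [0.6757, 0.1821, 0.3252]
orientation: [-0.001, 0.959, 0.282, -0.0]
ft_force: [0.2, -0.3, -0.2]
gripper_width: 0.0683
gripper_force: 0.0
```

Run:
```python
from h import *
for s in ["top","scene"]:
    c=env.camera(s); save(c,s+"3.png"); P=cloud(c)
    m=(np.hypot(P[...,0]-.468,P[...,1]+.002)<.06)&(P[...,2]<.2)
    print(s,np.percentile(P[m][:,2],[5,50,90,99]).round(3))
    k=m&(P[...,2]>.068)&(P[...,2]<.088)
    if k.sum()>5:
        q=P[k]; print("cork",k.sum(),np.median(q,0).round(4),(q.min(0)+q.max(0))/2,np.ptp(q,axis=0))
    for q in ["jar","weight"]:
        for d in env.spot_point(c,q)[:3]: print(s,q,round(d["p"],2),np.round(w(c,d["location"]),3))
go()
cv2.imwrite("pics/crop3.png",np.hstack([cv2.resize(x,(380,380)) for x in (c["img"][180:310,230:360,::-1],cv2.imread("pics/top3.png")[180:310,260:390])]))
```

```text
top [0.    0.009 0.076 0.085]
cork 209 [ 0.4748 -0.0032  0.0775] [ 0.47492433 -0.00420887  0.0780124 ] [0.05021402 0.05304549 0.01987693]
top jar 0.84 [ 0.475 -0.006  0.012]
top jar 0.59 [ 0.74   0.319 -0.002]
top weight 0.87 [0.48  0.325 0.004]
scene [0.003 0.014 0.078 0.082]
cork 175 [ 0.4771 -0.0086  0.0778] [ 0.47604954 -0.00972086  0.07583175] [0.04153329 0.04593265 0.01561285]
scene jar 0.65 [ 0.473 -0.003  0.006]
scene jar 0.43 [ 0.483  0.317 -0.003]
scene weight 0.7 [0.476 0.315 0.011]
t 13.88 p [0.6768 0.177  0.3255] yaw 0.574 w 0.0751 F [-0.6 -0.8 -0.1]
```

View pics/crop3.png

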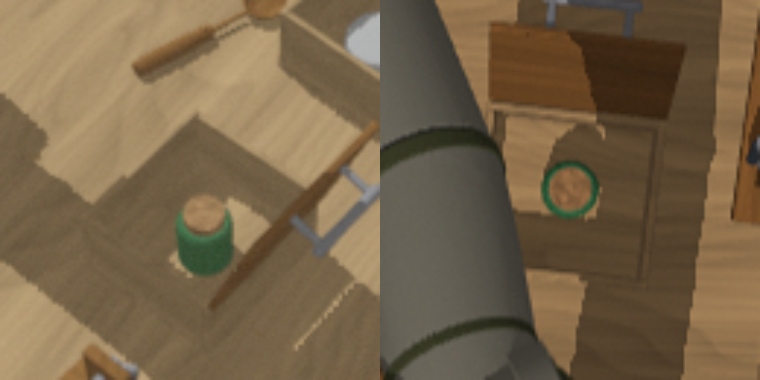

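The left panel shows the greenish jar with its cork, upright at crop (205,235). It measures at about (0.475,-0.005). I'll go above it.

```bash
python3 -c "
from h import *
go((.475,-.005,.30,-.096))"
```

```text
t 13.88 p [0.6768 0.177  0.3255] yaw 0.574 w 0.0751 F [-0.6 -0.8 -0.1]
[-26.83, 4.32, 2.55, 0.67]
```

Call:
send_rows:
  moves:
    - [7.5, -5.4, 0.9, 0, 0.17]
    - [7.5, -10.8, 1.7, 0, 0.34]
    - [7.5, -16.2, 2.6, 0, 0.51]
    - [7.5, -21.6, 3.5, 1, 0.67]
    - [7.5, -26.8, 4.3, 2.5, 0.67]

```text
clock: 14.5
ee_pos: [0.4735, -0.0051, 0.3006]
orientation: [-0.0, 0.999, -0.05, 0.001]
ft_force: [0.5, -1.6, 0.2]
gripper_width: 0.0748
gripper_force: 0.0
```

Call:
send_rows:
  moves:
    - [7.5, 0, 0, 0, 0]
    - [7.5, 0, 0, 0, 0]

```text
clock: 14.75
ee_pos: [0.4755, -0.0035, 0.3008]
orientation: [-0.0, 0.999, -0.049, 0.001]
ft_force: [0.7, 0.2, 0.1]
gripper_width: 0.0752
gripper_force: 0.0
```

```bash
python3 -c "
from h import *
go((.475,-.005,.15,-.096))"
```

```text
t 14.75 p [ 0.4755 -0.0035  0.3008] yaw -0.098 w 0.0752 F [0.7 0.2 0.1]
[-0.04, 0.16, 15.08, -0.0]
```

Call:
send_rows:
  moves:
    - [7.5, 0, 0.1, 6, 0]
    - [7.5, 0, 0.1, 12, 0]
    - [7.5, 0, 0.1, 15, 0]
    - [7.5, 0, 0.1, 18, 0]
    - [7.5, 0, 0.1, 18, 0]

```text
clock: 15.38
ee_pos: [0.4749, -0.0036, 0.1185]
orientation: [-0.0, 0.999, -0.048, -0.002]
ft_force: [-0.0, -0.3, 0.3]
gripper_width: 0.0753
gripper_force: 0.0
```

```bash
python3 -c "
from h import *
go((.475,-.005,.048,-.096))"
```

```text
t 15.38 p [ 0.4749 -0.0036  0.1185] yaw -0.096 w 0.0753 F [-0.  -0.3  0.3]
[0.02, 0.14, 7.05, -0.0]
```

Call:
send_rows:
  moves:
    - [7.5, 0, 0.1, 2.5, 0]
    - [7.5, 0, 0.1, 5, 0]
    - [7.5, 0, 0.1, 7, 0]
    - [7.5, 0, 0.1, 7, 0]
    - [6.3, 0, 0.1, 7, 0]

```text
clock: 16.0
ee_pos: [0.4756, -0.0052, 0.0513]
orientation: [-0.0, 0.999, -0.049, 0.001]
ft_force: [-0.4, 0.6, 0.9]
gripper_width: 0.069
gripper_force: 0.0
```

Call:
send_rows:
  moves:
    - [5, 0, 0, 0, 0]
    - [5, 0, 0, 0, 0]
    - [5, 0, 0, 0, 0]
    - [5, 0, 0, 0, 0]
  grip_force: 15

```text
clock: 16.5
ee_pos: [0.4753, -0.0053, 0.0512]
orientation: [-0.0, 0.999, -0.049, 0.001]
ft_force: [-0.2, -0.2, 8.2]
gripper_width: 0.0554
gripper_force: 15.0
```

```bash
python3 -c "
from h import *
go((.475,-.005,.048,-.096))"
```

```text
t 16.5 p [ 0.4753 -0.0053  0.0512] yaw -0.098 w 0.0554 F [-0.2 -0.2  8.2]
[-0.03, -0.03, 0.32, -0.0]
```

Call:
send_rows:
  moves:
    - [5, 0, 0, -2, 0]
    - [5, 0, 0, -5, 0]
    - [5, 0, 0, -9, 0]
    - [5, 0, 0, -13, 0]
    - [5, 0, 0, -16, 0]

```text
clock: 17.12
ee_pos: [0.4745, -0.0055, 0.2122]
orientation: [-0.0, 0.999, -0.049, 0.001]
ft_force: [0.2, 0.0, -2.7]
gripper_width: 0.0551
gripper_force: 15.0
```

Run:
```python
from h import *
go((.575,-.285,.21,-.12))
for s in ["top","scene"]:
    c=env.camera(s)
    for d in env.spot_point(c,"jar")[:2]: print(s,round(d["p"],2),np.round(w(c,d["location"]),3))
```

```text
t 17.12 p [ 0.4745 -0.0055  0.2122] yaw -0.098 w 0.0551 F [ 0.2  0.  -2.7]
[12.74, 26.83, 0.22, 0.02]
scene 0.84 [ 0.478 -0.002  0.167]
```

Call:
send_rows:
  moves:
    - [5, 0, 5, 0, 0]
    - [5, 0, 10, 0, 0]
    - [5, 2, 15, 0, 0.02]
    - [5, 5.5, 19.5, 0, 0.02]
    - [5, 9, 23.5, 0, 0.02]

```text
clock: 17.95
ee_pos: [0.5409, -0.2498, 0.2084]
orientation: [-0.0, 0.998, -0.059, -0.001]
ft_force: [1.3, 0.7, -2.5]
gripper_width: 0.0551
gripper_force: 15.0
```

```bash
python3 -c "
from h import *
go((.575,-.285,.16,-.12))"
```

```text
t 17.95 p [ 0.5409 -0.2498  0.2084] yaw -0.119 w 0.0551 F [ 1.3  0.7 -2.5]
[3.8, 3.09, 4.84, 0.0]
```

Re-measure the board now that it has settled, while hovering.

Call:
send_rows:
  moves:
    - [5, 1.5, 1.5, 0, 0]
    - [5, 3, 3, 0, 0]
    - [5, 3.8, 3.1, 2, 0]
    - [5, 3.8, 3.1, 3.5, 0]
    - [5, 3.8, 3.1, 3.5, 0]

```text
clock: 18.58
ee_pos: [0.5737, -0.2817, 0.1726]
orientation: [-0.001, 0.998, -0.059, -0.002]
ft_force: [0.7, -0.9, -2.0]
gripper_width: 0.0554
gripper_force: 15.0
```

Run:
```python
from h import *
for s in ["scene","top"]:
    c=env.camera(s); 
    if s=="scene": cv2.imwrite("pics/crop4.png",cv2.resize(c["img"][250:420,190:370,::-1],None,fx=3,fy=3))
    for q in ["step_middle","step_edge","step_hinge","jar"]:
        for d in env.spot_point(c,q)[:1]: print(s,q,round(d["p"],2),np.round(w(c,d["location"]),3))
go((.575,-.285,.134,-.12))
```

```text
scene step_middle 0.79 [ 0.57  -0.287  0.09 ]
scene step_edge 0.28 [ 0.747 -0.147 -0.   ]
scene step_hinge 0.62 [ 0.495 -0.277  0.085]
scene jar 0.72 [ 0.571 -0.279  0.126]
top step_middle 0.82 [ 0.578 -0.288  0.089]
top step_edge 0.66 [ 0.642 -0.296  0.081]
top step_hinge 0.82 [ 0.493 -0.272  0.083]
t 19.07 p [ 0.5754 -0.2834  0.1757] yaw -0.118 w 0.0554 F [ 1.3  0.7 -3.1]
[-0.02, 0.16, 4.17, 0.0]
```

View pics/crop4.png

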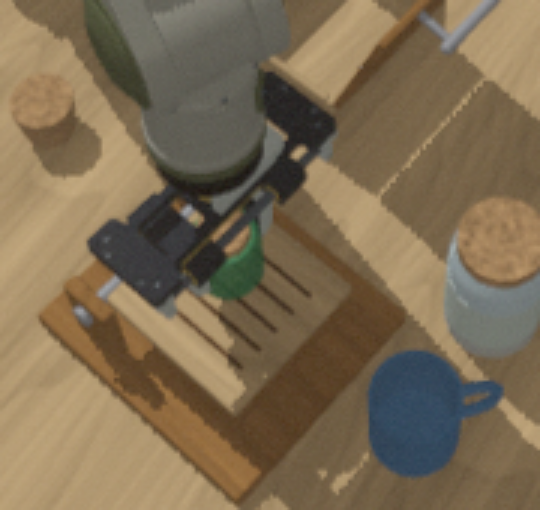

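The board lies flat and the jar hangs upright over it at crop (235,265). I'll lower it gently.

Call:
send_rows:
  moves:
    - [5, 0, 0.2, 1.5, 0]
    - [5, 0, 0.2, 2.6, 0]
    - [5, 0, 0.2, 3.4, 0]
    - [5, 0, 0.2, 3.7, 0]
    - [5, 0, 0.2, 3.8, 0]

```text
clock: 19.7
ee_pos: [0.5751, -0.2854, 0.137]
orientation: [-0.0, 0.998, -0.059, -0.0]
ft_force: [-1.7, -0.1, -2.0]
gripper_width: 0.0549
gripper_force: 15.0
```

Call:
send_rows:
  moves:
    - [5, 0, 0, 0.1, 0]
    - [5, 0, 0, 0.1, 0]
    - [5, 0, 0, 0.1, 0]

```text
clock: 20.08
ee_pos: [0.5751, -0.2854, 0.1365]
orientation: [0.0, 0.998, -0.059, 0.0]
ft_force: [0.2, 0.2, -2.2]
gripper_width: 0.0553
gripper_force: 15.0
```

```bash
python3 -c "
from h import *
go((.575,-.285,.134,-.12))"
```

```text
t 20.07 p [ 0.5751 -0.2854  0.1365] yaw -0.118 w 0.0553 F [ 0.2  0.2 -2.2]
[-0.02, -0.04, 0.25, 0.0]
```

Call:
send_rows:
  moves:
    - [5, 0, 0, 0.1, 0]
    - [5, 0, 0, 0.1, 0]

```text
clock: 20.32
ee_pos: [0.575, -0.2853, 0.1352]
orientation: [0.0, 0.998, -0.059, -0.0]
ft_force: [-0.9, 0.3, -2.0]
gripper_width: 0.0554
gripper_force: 15.0
```

Call:
send_rows:
  moves:
    - [5, 0, 0, 0.1, 0]
    - [5, 0, 0, 0.1, 0]

```text
clock: 20.58
ee_pos: [0.575, -0.2854, 0.1342]
orientation: [0.0, 0.998, -0.059, -0.0]
ft_force: [-0.2, 1.0, -2.5]
gripper_width: 0.0552
gripper_force: 15.0
```

Call:
send_rows:
  moves:
    - [5, 0, 0, 0.05, 0]
    - [5, 0, 0, 0.05, 0]

```text
clock: 20.82
ee_pos: [0.5751, -0.2853, 0.1341]
orientation: [0.0, 0.998, -0.059, 0.0]
ft_force: [-0.9, 1.2, 4.4]
gripper_width: 0.0552
gripper_force: 15.0
```

Contact: the vertical force went from -2.5 to +4.4 N. I'll release slowly and retreat straight up.

Call:
send_rows:
  moves:
    - [5.7, 0, 0, 0, 0]
    - [6, 0, 0, 0, 0]
    - [6.5, 0, 0, 0, 0]
    - [7.2, 0, 0, 0, 0]
    - [7.5, 0, 0, 0, 0]

```text
clock: 21.45
ee_pos: [0.5751, -0.2854, 0.1337]
orientation: [0.0, 0.998, -0.059, -0.0]
ft_force: [0.5, -0.4, -0.2]
gripper_width: 0.0744
gripper_force: 0.0
```

Call:
send_rows:
  moves:
    - [7.5, 0, 0, -2, 0]
    - [7.5, 0, 0, -5, 0]
    - [7.5, 0, 0, -9, 0]
    - [7.5, 0, 0, -13, 0]
    - [7.5, -5, 0, -17, 0]

```text
clock: 22.08
ee_pos: [0.5285, -0.2792, 0.3037]
orientation: [0.0, 0.998, -0.058, 0.001]
ft_force: [-1.2, -0.8, -0.5]
gripper_width: 0.0749
gripper_force: 0.0
```

Call:
send_rows:
  moves:
    - [7.5, -2, 5, 0, 0]
    - [7.5, -2, 10, 0, 0]
    - [7.5, -2, 15, 0, 0]
    - [7.5, -2, 20, 0, 0]
    - [7.5, -2, 20, 0, 0]

```text
clock: 22.7
ee_pos: [0.4808, -0.4801, 0.3023]
orientation: [0.001, 0.998, -0.062, -0.001]
ft_force: [-0.9, 0.4, 0.2]
gripper_width: 0.0751
gripper_force: 0.0
```

Run:
```python
from h import *
go()
for s in ["scene","top"]:
    c=env.camera(s)
    if s=="scene": save(c,"final.png")
    for q in ["step_middle","jar","tall_jar","mug","amber_bottle","bowl"]:
        for d in env.spot_point(c,q)[:1]: print(s,q,round(d["p"],2),np.round(w(c,d["location"]),3))
```

```text
t 22.7 p [ 0.4808 -0.4801  0.3023] yaw -0.124 w 0.0751 F [-0.9  0.4  0.2]
scene step_middle 0.69 [ 0.57  -0.287  0.092]
scene tall_jar 0.72 [ 0.548 -0.01   0.093]
scene mug 0.72 [ 0.744 -0.269 -0.001]
scene amber_bottle 0.82 [ 0.734  0.131 -0.001]
scene bowl 0.97 [ 0.74   0.319 -0.001]
top step_middle 0.95 [ 0.576 -0.282  0.09 ]
top jar 0.74 [ 0.573 -0.287  0.095]
top tall_jar 0.92 [ 0.744 -0.147 -0.001]
top mug 0.79 [ 0.745 -0.27  -0.   ]
top amber_bottle 0.88 [ 0.734  0.134 -0.004]
top bowl 0.74 [ 0.74   0.318 -0.   ]
```

View pics/final.png

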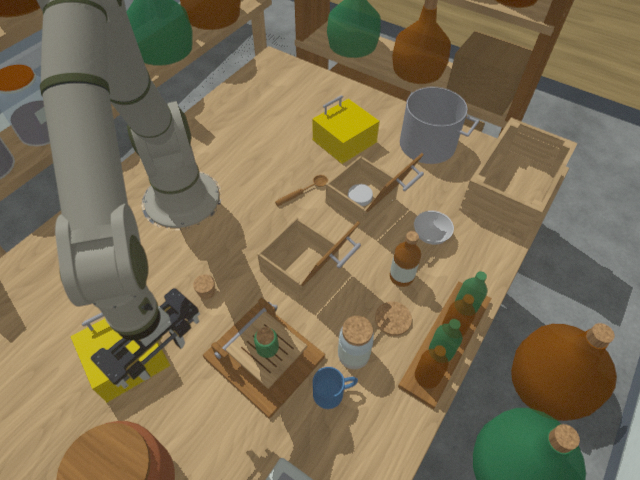

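The jar stands upright in the middle of the lowered board at pixel (265,342). The bystanders haven't moved and the arm is clear, so I'm handing in.

```bash
python3 -c "
from rig import env
print(env.job_done())"
```

```text
the job is handed in; nothing more can be done
None
```

The board is down flat and the jar, found in the middle case, stands upright at its centre with the arm clear; the bottle, jar, bowl and mug are unmoved, both case lids were left open, and the job was handed in at about 23 s.

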